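# Constant-weight round: move three vessels one station on

## Task

Three vessels are being dried to constant weight and it is time to move each one a station on: the glass beaker goes from the heating plate to the cooling block, the porcelain crucible from the cooling block to the balance pan, and the porcelain dish from the balance pan back to the heating plate, each seated flat in the round recess there. All three stations are occupied, so park one vessel in the recess of the empty cork stand on the way; never set a vessel down on the bare bench, keep every vessel upright, and leave the measuring cylinder standing where it is.

Things in the scene. Friction and masses are not known exactly. Their poses are not given: they have to be found in the camera images.
- beaker: Clear glass beaker with a little material in the bottom, 54 mm across at the rim (58 mm over the pouring lip, which lies along its y), foot 46 mm across, 71 mm tall, straight sided, about 70 g. Origin: centre of its underside, z up. At the start it stands on the heating plate.
- crucible: Small white porcelain crucible, a cone open at the top: 41 mm across at the rim, 26 mm at the foot, 33 mm tall, about 35 g; grip it round the rim. Origin: centre of its underside, z up. At the start it stands on the cooling block.
- dish: Wide shallow white porcelain evaporating dish, a flaring bowl: rim 64 mm across along its x and 67 mm along its y, foot 36 mm across, 24 mm tall, about 50 g; grip it across the rim along its x. Origin: centre of its underside, z up. At the start it stands on the balance pan.
- heating_plate: Fixed blue heating plate with a white square top, knob and dark panel on its front, 138 x 116 mm. On top a dark metal seat 86 mm across with a round recess 58 mm across, 4 mm deep, with a raised lip. Origin: on the bench directly below the centre of the recess; recess floor 62 mm above the origin, lip 66 mm. The front faces its own -x.
- cooling_block: Fixed finned bare aluminium cooling block, 104 x 104 mm, with a round seat 76 mm across on top that has a round recess 58 mm across, 4 mm deep, with a raised lip. Origin: on the bench directly below the centre of the recess; recess floor 30 mm above the origin, lip 34 mm.
- balance: Fixed white and grey bench balance, 164 x 122 mm, display and keys on its front (its own -x). Round steel pan 92 mm across with a round recess 58 mm across, 4 mm deep, with a raised lip. Origin: on the bench directly below the centre of the pan; recess floor 46 mm above the origin, lip 50 mm.
- cork_stand: Fixed round brown cork stand, 100 mm across, with a round recess 58 mm across, 4 mm deep, with a raised lip; empty at the start. Origin: on the bench below the centre of the recess; recess floor 16 mm above the origin, lip 20 mm.
- measuring_cylinder: Bystander, loose: tall glass measuring cylinder on a blue six-sided foot 48 x 56 mm, 180 mm tall, tube 27 mm across, standing behind the stations. Origin: centre of its underside.

How it is judged:
On the way:
1. one of the vessels has been parked and let go in the recess of the cork stand (((horizontal distance between beaker and cork_stand below 0.016 m and z of beaker in the frame of cork_stand between 0.012 and 0.019 m and angle between beaker's own z axis and vertical below 0.08 rad and contact force between the fingers and beaker below 0.05 N and linear speed of beaker below 0.02 m/s) or (horizontal distance between crucible and cork_stand below 0.016 m and z of crucible in the frame of cork_stand between 0.012 and 0.019 m and angle between crucible's own z axis and vertical below 0.08 rad and contact force between the fingers and crucible below 0.05 N and linear speed of crucible below 0.02 m/s) or (horizontal distance between dish and cork_stand below 0.016 m and z of dish in the frame of cork_stand between 0.012 and 0.019 m and angle between dish's own z axis and vertical below 0.08 rad and contact force between the fingers and dish below 0.05 N and linear speed of dish below 0.02 m/s))), for 0.2 s.
At the end, for the whole second after the job is handed in: The beaker stands seated in the recess of the cooling block (within 15 mm of its centre), the crucible in the recess of the balance pan (within 15 mm), the dish in the recess of the heating plate (within 15 mm); each foot rests on the recess floor (within 3 mm), upright, let go and at rest (horizontal distance between beaker and cooling_block below 0.015 m and z of beaker in the frame of cooling_block between 0.026 and 0.033 m and angle between each of beaker, crucible, dish's own z axis and vertical below 0.08 rad and contact force between the fingers and beaker below 0.05 N and linear speed of each of beaker, crucible, dish below 0.02 m/s and horizontal distance between crucible and balance below 0.015 m and z of crucible in the frame of balance between 0.042 and 0.049 m and contact force between the fingers and crucible below 0.05 N and horizontal distance between dish and heating_plate below 0.015 m and z of dish in the frame of heating_plate between 0.058 and 0.065 m and contact force between the fingers and dish below 0.05 N); the robot touches nothing.
It fails at once if a vessel was set down on the bare bench (height (world z) of any of beaker, crucible, dish below 0.009 m).
It fails at once if a vessel was tipped (angle between any of beaker, crucible, dish's own z axis and vertical above 0.6 rad).
It fails at once if the measuring cylinder was pushed away or tipped (distance of measuring_cylinder from where it was at the start of the episode above 0.03 m or angle between measuring_cylinder's own z axis and vertical above 0.3 rad).
It also fails if it takes over 120 s, if anything falls off the work surface, if the arm or the gripper's body presses on something with over 40 N, if the wrist force passes 120 N, or if a joint passes its speed limit or range.

## Robot

A 7-joint arm with a two-finger parallel gripper is mounted at the origin on a cart in front of the work surface, level with it; the furniture and walls round the work are solid. World frame = base frame: x ahead of the robot, y to its left, z up, the work surface at z = 0. Lengths are in m, angles in rad, forces in N, time in s.
With the tool pointing down it reaches from about 0.4 to 0.85 m from the base axis. Payload 10.4 kg.
Tool frame: the origin (TCP) lies at the very end of the fingers, on their centre line; the grasp point (between the pads) lies 19 mm behind it; z points along the fingers, y is the line along which they close (so a half turn about z gives the same grasp; the last joint's range is limited). The gripper opens to 87 mm and grips with 3 to 60 N. Pads are 19 mm wide; open, the fingers measure 117 mm over their backs; the gripper's body (75 mm by 190 mm) begins 51 mm behind the grasp point.
Start: joints at [1.12, 0.332, -0.065, 1.46, 0.022, 1.35, -0.088], TCP at [0.259, -0.569, 0.223] pointing down, gripper open.
Joint ranges: [-2.6, 2.6], [-0.5, 2.12], [-1.47, 1.34], [0.16, 2.42], [-1.27, 4.41], [0.06, 2.06], [-2.6, 2.6]. Speed limits (rad/s): [2.22, 2.22, 2.79, 2.79, 3.14, 3.14, 3.14].

## Interface

Orientations are given as [roll, pitch, yaw] about the fixed x, y, z axes, in that order (R = Rz(yaw) Ry(pitch) Rx(roll)).
In Python, from station import robot gives the robot as it stands.
- The arm moves only by the tool drive_effector, called after "Request:" as a command line: name --argument value ..., lists and objects as JSON in quotes. Schema: {"type":"object","properties":{"moves":{"type":"array","items":{"type":"array","items":{"type":"array","items":{"type":"number"},"minItems":6,"maxItems":6},"minItems":1,"maxItems":8},"minItems":1,"maxItems":1},"finger_gap":{"type":"number"},"only":{"type":"string"},"quiet":{"type":"boolean"},"lines":{"type":"string"}},"required":["moves"],"additionalProperties":false}. moves is a list that holds a single list of rows (three levels of brackets), with 1 to 8 rows, each of 6 numbers: dx, dy, dz in units of 50 mm, then a rotation vector rx, ry, rz in rad; each row is the pose to reach, as a shift and turn from the pose commanded when the call began, along the tool's axes at that moment; what a row does not reach only later rows make up. A row lasts 1/12 s, in which the tool goes at most 0.0417 m and 0.125 rad, less where a joint would pass 70% of its speed; a pose out of reach is approached as far as the arm can. finger_gap is the opening from 0.0 (shut) to 1.0 (fully open), set as the call begins (left out keeps the last). The fingers move at their own pace and stop on an object; the grip force is fixed at half the most. Time passes only in rows, so rows that do not move let the fingers close. The tool returns the time, the measured TCP pose, the force, the opening and the grip force at its end. only (a regular expression) keeps the lines of the reply that match it, lines (a string "A,B") keeps lines A to B, and quiet returns only ok. Input that does not fit is refused with a message, and nothing moves.
- robot.state(): the state, without advancing time (a new reading comes with each control period).
- robot.camera(name): name is "scene" or "top"; returns a dict with "color" (480x640x3 uint8, red, green, blue), "fx", "fy", "cx", "cy" (pixels), "pose" (4x4, takes a point from camera to world coordinates). Camera axes: x right, y up, looking along -z (the intrinsics and any distortion apply to the point x, -y, -z); pixel columns grow to the right and rows downward; lengths in m; the calibration is good to about 2 mm. A picture is of the moment at which its call begins. There is no depth.
- robot.finish_job(): hands the job in; it is judged then, once.
The state is a dict: "clock": time; "q": joint angles; "joint_vel": joint speeds; "joint_efforts": joint torques, N m; "tool_pos": TCP position; "tcp_rot": TCP orientation; "contact_force": force on the tool from outside, world axes, zero at the start; "moment": the same for the moment, N m; "width": opening from 0.0 (shut) to 1.0 (fully open); "grip_force": force on a finger pad.
Only numpy, scipy, OpenCV 4.12 (cv2) and the standard library are available. Lean on these libraries where they do the work, as an engineer would, in place of code of your own. Each camera call takes 0.05 s, during which the arm holds its last target. There are 200 camera calls.

## Working session

There is one attempt and no reset: what is moved stays moved. The work goes in short steps, Python scripts to look and compute and a tool call to move; the robot and the scene stay as the last step left them, time stands still between calls to the robot, and variables do not carry over. Pictures are saved under pics/ and viewed, at most 14 in all, crops included, and the job is handed in when it is done.

```bash
ls; mkdir -p pics; python3 - <<'E'
from station import robot
import cv2
s=robot.state(); print(s['clock'],s['tool_pos'],s['tcp_rot'],s['width'])
for n in("scene","top"):
    c=robot.camera(n); cv2.imwrite(f"pics/{n}0.png",c["color"][:,:,::-1]); print(n,[c[k] for k in c if k!="color"])
E
```

```text
pics
station.py
0.0 [ 0.25911588 -0.56834516  0.22175029] [-3.14018947e+00  7.98099909e-05  4.27781284e-01] 0.9995466822576637
scene [622.5437655262317, 622.5437655262317, 311.07762115445485, 233.3105653633238, array([[-0.57599533,  0.31182647, -0.7556412 , -0.52664692],
       [-0.81745083, -0.21759745,  0.53331556,  0.80504346],
       [ 0.00187631,  0.9248868 ,  0.38023793,  0.63315881],
       [ 0.        ,  0.        ,  0.        ,  1.        ]])]
top [605.5199466252895, 605.5199466252895, 317.385422744126, 231.7527057976839, array([[ 0.00545991,  0.98980513, -0.14232358,  0.39264776],
       [-0.99996336,  0.0063425 ,  0.00574833,  0.02159028],
       [ 0.00659241,  0.14228698,  0.98980349,  1.37954879],
       [ 0.        ,  0.        ,  0.        ,  1.        ]])]
```

View pics/top0.png

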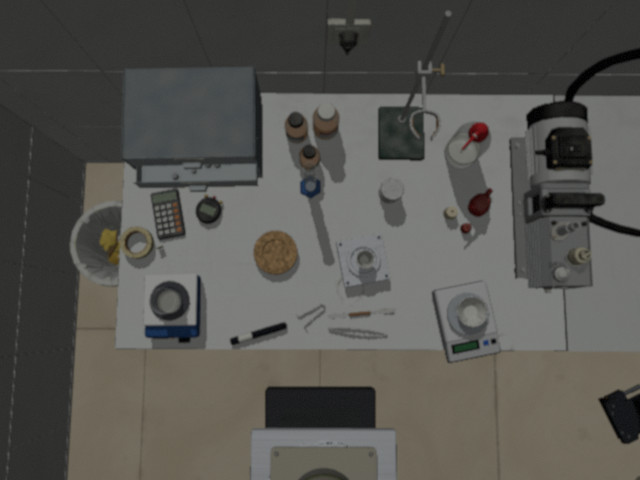

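View pics/scene0.png

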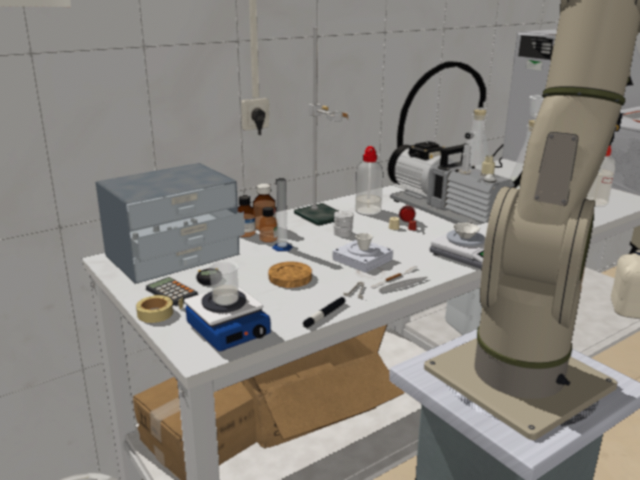

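The top view shows the heating plate with beaker at about (171,300), the cork stand at (276,253), the cooling block with crucible at (363,260), and the balance with dish at (470,315). The cylinder foot is at about (311,187). The scene view agrees. I'll zoom in next.

```bash
python3 - <<'E'
import cv2,numpy as np
im=cv2.imread("pics/top0.png")
T=[]
for u,v in((172,305),(276,253),(363,261),(468,318)):
    t=cv2.resize(im[v-37:v+38,u-50:u+50],(400,300),interpolation=cv2.INTER_CUBIC)
    t=cv2.convertScaleAbs(t,alpha=1.3)
    for k in range(0,100,10):
        x=(k)*4+2; cv2.line(t,(x,0),(x,6),(0,0,255),1); cv2.putText(t,str(u-50+k),(x-10,16),0,.33,(0,0,255),1)
    for k in range(0,75,10):
        y=k*4+2; cv2.line(t,(0,y),(6,y),(0,0,255),1); cv2.putText(t,str(v-37+k),(8,y+4),0,.33,(0,0,255),1)
    T.append(t)
cv2.imwrite("pics/z1.png",np.vstack([np.hstack(T[:2]),np.hstack(T[2:])]))
E
```

```text
(no output)
```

View pics/z1.png

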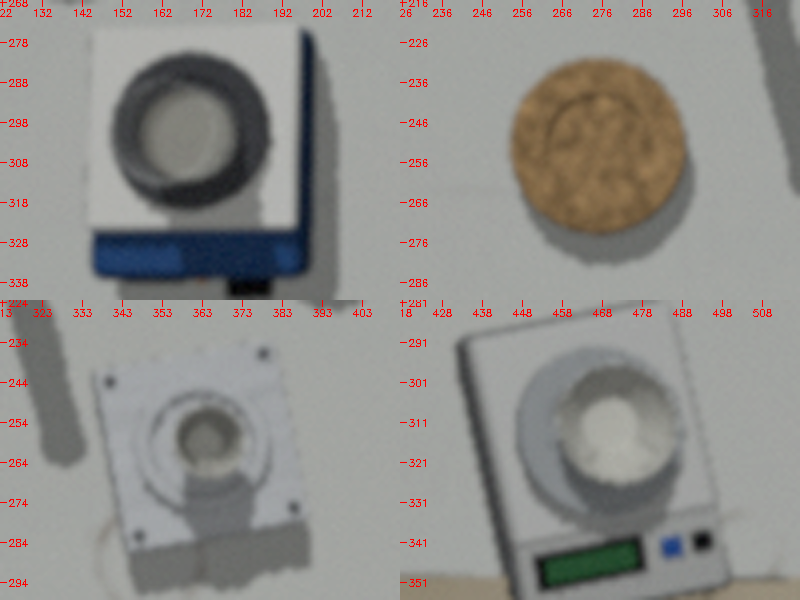

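The seats show clearly: heating seat centre at (169.3,300.1), cork (275.2,252.1), cooling block (363.5,260.5), pan (467.8,313.6), dish rim (472.8,311.8) and crucible rim (364.7,259). I'll project the models into both views to check these.

```bash
cat > h.py <<'E'
import numpy as np,cv2,pickle
from station import robot
def cam(n):
    c=robot.camera(n); return c
def ray(c,u,v,z):
    d=c["pose"][:3,:3]@np.array([(u-c["cx"])/c["fx"],-(v-c["cy"])/c["fy"],-1]); o=c["pose"][:3,3]
    return o+d*(z-o[2])/d[2]
def proj(c,P):
    p=(np.atleast_2d(P)-c["pose"][:3,3])@c["pose"][:3,:3]
    return np.c_[c["cx"]+c["fx"]*p[:,0]/-p[:,2], c["cy"]-c["fy"]*p[:,1]/-p[:,2]]
def circ(x,y,z,d):
    a=np.linspace(0,2*np.pi,61); return np.c_[x+d/2*np.cos(a),y+d/2*np.sin(a),0*a+z]
def tiles(c,pts,curves,name,h=(50,37),k=4,cols=2):
    """pts: world centres of tiles; curves: list of (Nx3,colour)"""
    T=[]
    for P in pts:
        u,v=np.round(proj(c,P)[0]).astype(int); u=np.clip(u,h[0],640-h[0]); v=np.clip(v,h[1],479-h[1])
        t=c["color"][v-h[1]:v+h[1]+1,u-h[0]:u+h[0],::-1]
        t=cv2.convertScaleAbs(cv2.resize(t,None,fx=k,fy=k,interpolation=cv2.INTER_CUBIC),alpha=1.3)
        for C,col in curves:
            q=(proj(c,C)-[u-h[0],v-h[1]]+.5)*k
            cv2.polylines(t,[np.round(q).astype(np.int32)],False,col,1)
        T.append(t)
    return T
def grid(T,name):
    cv2.imwrite(name,np.vstack([np.hstack(T[i:i+2]) for i in range(0,len(T),2)]))
E
python3 - <<'E'
from h import *
t=cam("top"); s=cam("scene")
for n,u,v,z in(("heat",169.3,300.1,.066),("cork",275.2,252.1,.02),("cool",363.5,260.5,.032),("cool2",364.6,261.6,.034),("pan",467.8,313.6,.05),("dish",472.8,311.8,.07),("cruc",364.7,259,.063),("beakfloor",168.5,300.5,.064),("cyl",311,187,.01)):
    print(n,ray(t,u,v,z).round(4))
H=ray(t,169.3,300.1,.066);K=ray(t,275.2,252.1,.02);C=ray(t,364,261,.034);B=ray(t,467.8,313.6,.05);D=ray(t,472.8,311.8,.07);R=ray(t,364.7,259,.063);Y=ray(t,311,187,.01)
r=(0,0,255);g=(0,200,0);b=(255,0,0)
cv=[(circ(*H[:2],.066,86),r)]
cv=[(circ(*H[:2],.066,.086),r),(circ(*H[:2],.133,.054),g),(circ(*H[:2],.062,.046),b),(circ(*K[:2],.02,.1),r),(circ(*K[:2],.02,.058),g),
 (circ(*C[:2],.034,.076),r),(circ(*C[:2],.034,.058),r),(circ(*R[:2],.063,.041),g),(circ(*R[:2],.03,.026),b),(circ(*B[:2],.05,.092),r),(circ(*B[:2],.05,.058),r),(circ(*D[:2],.07,.066),g),(circ(*D[:2],.046,.036),b)]
P=[H+[0,0,.03],K,C,B]
grid(tiles(t,P,cv,0),"pics/ovt.png"); grid(tiles(s,P,cv,0),"pics/ovs.png")
E
```

```text
heat [0.4308 0.332  0.066 ]
cork [0.5411 0.1086 0.02  ]
cool [ 0.5222 -0.0896  0.032 ]
cool2 [ 0.5195 -0.0919  0.034 ]
pan [ 0.4057 -0.315   0.05  ]
dish [ 0.4094 -0.3208  0.07  ]
cruc [ 0.5225 -0.0897  0.063 ]
beakfloor [0.43   0.3342 0.064 ]
cyl [0.6939 0.029  0.01  ]
```

View pics/ovt.png

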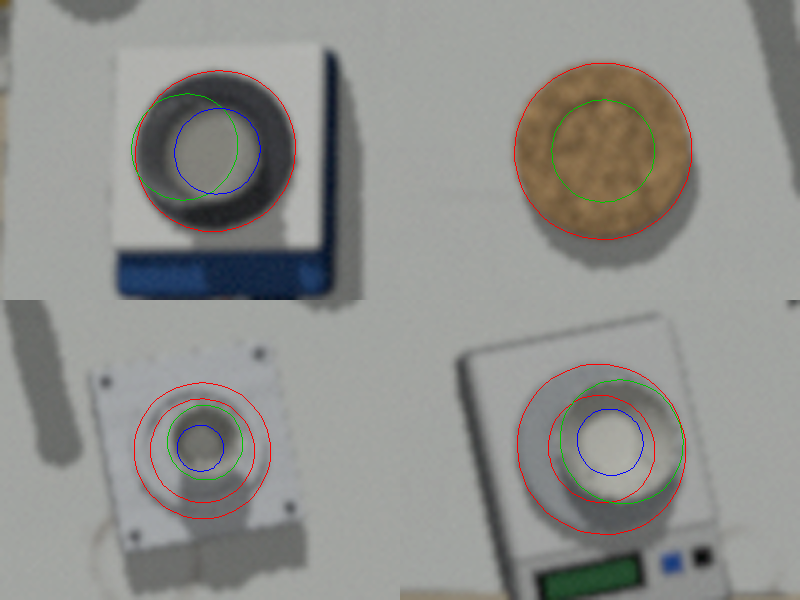

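View pics/ovs.png

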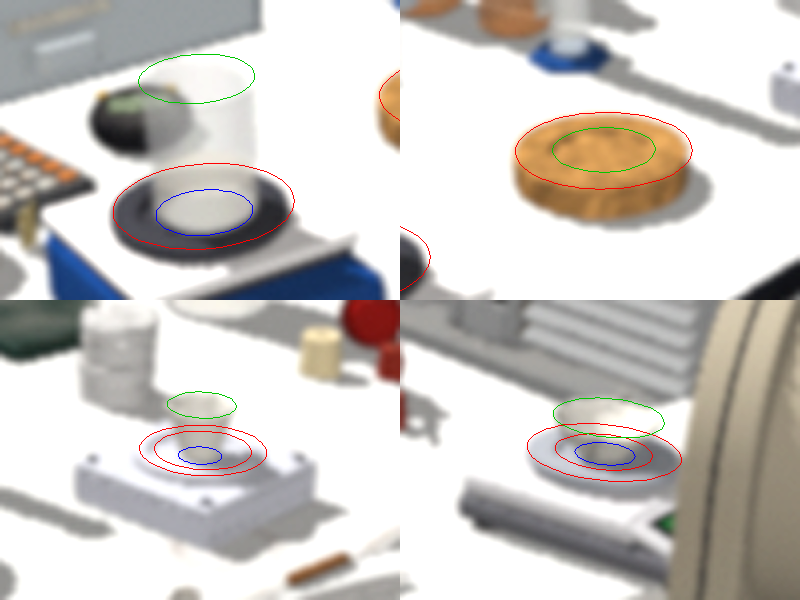

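The overlays match to within 2–3 mm, and all the vessels are located. The current tool yaw suits every station, so I'll park the crucible first. It has the most foot clearance.

```bash
cat > to.py <<'E'
# python3 to.py x y z [yaw]: shift/turn in tool axes from current pose
import sys,numpy as np
from scipy.spatial.transform import Rotation as R
from station import robot
s=robot.state(); a=list(map(float,sys.argv[1:]))
r=R.from_euler("xyz",s["tcp_rot"]); y=a[3] if len(a)>3 else 0.428
d=r.inv().apply(np.array(a[:3])-s["tool_pos"]); w=(r.inv()*R.from_euler("xyz",[np.pi,0,y])).as_rotvec()
print("d",d.round(4),"n",round(np.linalg.norm(d)/.0417,1),"w",w.round(3),"pos",s["tool_pos"].round(4),"t",round(s["clock"],1),"w",round(s["width"],3),"gf",round(s["grip_force"],2))
E
python3 to.py .5225 -.0897 .2
```

```text
d [ 0.4382 -0.3264  0.0223] n 13.1 w [-0.001  0.    -0.   ] pos [ 0.2592 -0.5685  0.2221] t 0.2 w 1.003 gf 0.0
```
The rows are not in the units I measure in: shifts go in units of 50 mm. I convert before sending: 0.22 m is 4.4, 0.21 m is 4.2.

Request:
drive_effector --moves '[[[0.6,-0.44,0,0,0,0],[1.2,-0.9,0,0,0,0],[1.8,-1.34,0,0,0,0],[2.4,-1.8,0,0,0,0],[3,-2.24,0,0,0,0],[3.6,-2.7,0,0,0,0],[4.2,-3.14,0,0,0,0],[4.4,-3.26,0,0,0,0]]]' --finger_gap 1.0

```text
clock: 0.87
tool_pos: [0.3948, -0.3237, 0.2229]
tcp_rot: [-3.141, -0.001, 0.434]
contact_force: [0.9, -0.3, -0.6]
width: 1.003
grip_force: 0.0
```

Request:
drive_effector --moves '[[[0.6,-0.44,0,0,0,0],[1.2,-0.9,0,0,0,0],[1.8,-1.34,0,0,0,0],[2.4,-1.8,0,0,0,0],[3,-2.24,0,0,0,0],[3.6,-2.7,0,0,0,0],[4.2,-3.14,0,0,0,0],[4.4,-3.26,0.4,0,0,0]]]'

```text
clock: 1.53
tool_pos: [0.5282, -0.0836, 0.2058]
tcp_rot: [3.14, -0.007, 0.434]
contact_force: [0.5, 0.0, -0.0]
width: 1.001
grip_force: 0.0
```

```bash
python3 to.py .5225 -.0897 .046
```

```text
d [-0.0087  0.0028  0.1597] n 3.8 w [ 0.002 -0.007  0.006] pos [ 0.5282 -0.0836  0.2058] t 1.5 w 1.001 gf 0.0
```

Request:
drive_effector --moves '[[[0,0,0.6,0,0,0],[0,0,1.2,0,0,0],[0,0,1.6,0,0,0],[0,0,1.6,0,0,0],[0,0,1.6,0,0,0]]]'

```text
clock: 1.95
tool_pos: [0.5239, -0.0896, 0.1222]
tcp_rot: [-3.14, 0.001, 0.428]
contact_force: [0.4, -1.1, 0.1]
width: 1.004
grip_force: 0.0
```

```bash
python3 to.py .5225 -.0897 .046
```

```text
d [-0.0012 -0.0004  0.0762] n 1.8 w [-0.001  0.001 -0.   ] pos [ 0.5239 -0.0896  0.1222] t 1.9 w 1.004 gf 0.0
```

To row units: 0.076 m is 1.52, 0.05 m is 1.

Request:
drive_effector --moves '[[[0,0,0.5,0,0,0],[-0.02,0,1,0,0,0],[-0.02,0,1.52,0,0,0],[-0.02,0,1.52,0,0,0],[-0.02,0,1.52,0,0,0]]]'

```text
clock: 2.37
tool_pos: [0.5239, -0.0901, 0.0477]
tcp_rot: [-3.142, -0.0, 0.428]
contact_force: [1.0, -0.3, 0.7]
width: 1.002
grip_force: 0.0
```

Request:
drive_effector --moves '[[[0,0,0,0,0,0],[0,0,0,0,0,0],[0,0,0,0,0,0],[0,0,0,0,0,0],[0,0,0,0,0,0],[0,0,0,0,0,0],[0,0,0,0,0,0],[0,0,0,0,0,0]]]' --finger_gap 0.0

```text
clock: 3.03
tool_pos: [0.5235, -0.0899, 0.0466]
tcp_rot: [3.142, 0.0, 0.428]
contact_force: [0.1, 0.6, -0.2]
width: 0.479
grip_force: 0.1
```

```bash
python3 to.py .5225 -.0897 .046
python3 - <<'E'
from h import *
from station import robot
p=robot.state()["tool_pos"]
c=cam("scene");d=cam("top")
grid(tiles(c,[p],[],0)+tiles(d,[p],[],0),"pics/g1.png")
E
```

```text
d [-0.0008 -0.0006  0.0006] n 0.0 w [ 0.  0. -0.] pos [ 0.5235 -0.0899  0.0466] t 3.0 w 0.479 gf 0.12
```

View pics/g1.png

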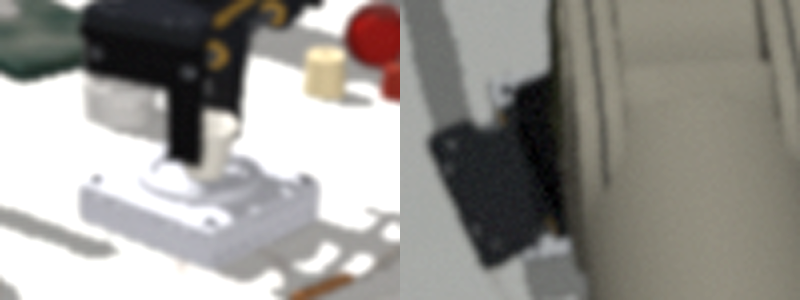

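The fingers straddle the crucible's rim, at tile pixel (205,130), and have only just made contact. I'll let them finish closing and then lift.

Request:
drive_effector --moves '[[[0,0,0,0,0,0],[0,0,0,0,0,0],[0,0,0,0,0,0],[0,0,0,0,0,0]]]' --finger_gap 0.0

```text
clock: 3.47
tool_pos: [0.5235, -0.0899, 0.0465]
tcp_rot: [3.142, -0.0, 0.428]
contact_force: [0.5, 1.4, 0.1]
width: 0.435
grip_force: 30.0
```

Request:
drive_effector --moves '[[[0,0,-0.2,0,0,0],[0,0,-0.5,0,0,0],[0,0,-0.9,0,0,0],[0,0,-1.2,0,0,0],[0,0,-1.2,0,0,0]]]'

```text
clock: 3.88
tool_pos: [0.5254, -0.0902, 0.1103]
tcp_rot: [3.138, -0.004, 0.428]
contact_force: [-0.2, 0.0, -0.3]
width: 0.437
grip_force: 30.0
```

```bash
python3 - <<'E'
from h import *
c=cam("scene");P=np.array([.52,-.09,.034]);r=(0,0,255)
t=tiles(c,[P],[],0)+tiles(c,[P],[(circ(.52,-.09,.034,.076),r),(circ(.52,-.09,.034,.058),r)],0)
grid(t,"pics/g2.png")
E
python3 to.py .5411 .1086 .11
```

```text
d [ 0.0974 -0.174  -0.0016] n 4.8 w [ 0.002 -0.003 -0.   ] pos [ 0.5247 -0.0902  0.1086] t 3.9 w 0.434 gf 30.0
```

View pics/g2.png

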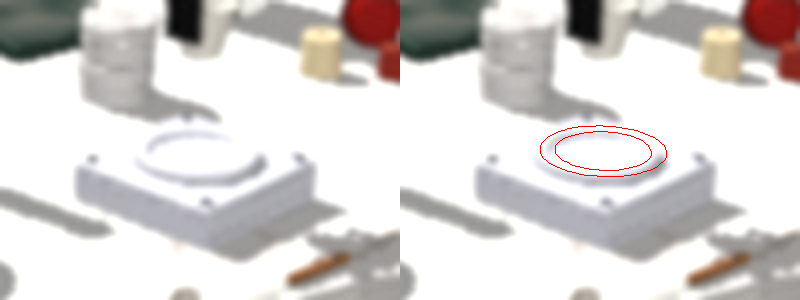

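The crucible is held and lifted, and the recess is visible at about (197,152) in the tile, roughly 2 mm off my estimate. Next I'll carry the crucible to the cork stand.

Request:
drive_effector --moves '[[[0.24,-0.44,0,0,0,0],[0.56,-1,0,0,0,0],[0.88,-1.6,0,0,0,0],[1.2,-2.2,0,0,0,0],[1.52,-2.8,0,0,0,0],[1.8,-3.24,0,0,0,0],[1.96,-3.48,0,0,0,0],[1.96,-3.48,0,0,0,0]]]'

```text
clock: 4.6
tool_pos: [0.5397, 0.1134, 0.106]
tcp_rot: [-3.14, 0.0, 0.433]
contact_force: [-1.0, -0.4, -0.1]
width: 0.441
grip_force: 30.0
```

Request:
drive_effector --moves '[[[0,0,0.3,0,0,0],[0,0,0.6,0,0,0],[0,0,0.6,0,0,0],[0,0,0.6,0,0,0]]]'

```text
clock: 4.93
tool_pos: [0.5397, 0.1081, 0.0757]
tcp_rot: [-3.141, 0.002, 0.427]
contact_force: [0.7, -0.7, -0.7]
width: 0.434
grip_force: 30.0
```

```bash
python3 to.py .5411 .1086 .0335
```

```text
d [0.0016 0.0001 0.0422] n 1.0 w [-0.     0.002 -0.001] pos [0.5397 0.1081 0.0757] t 4.9 w 0.434 gf 30.0
```

Request:
drive_effector --moves '[[[0.02,0,0.3,0,0,0],[0.02,0,0.6,0,0,0],[0.02,0,0.74,0,0,0],[0.02,0,0.84,0,0,0],[0.02,0,0.84,0,0,0],[0.02,0,0.84,0,0,0]]]'

```text
clock: 5.43
tool_pos: [0.5417, 0.1094, 0.0351]
tcp_rot: [3.141, -0.0, 0.428]
contact_force: [-0.3, 0.2, -0.4]
width: 0.443
grip_force: 30.0
```

Request:
drive_effector --moves '[[[0,0,0,0,0,0],[0,0,0,0,0,0],[0,0,0,0,0,0],[0,0,0,0,0,0],[0,0,0,0,0,0],[0,0,0,0,0,0],[0,0,0,0,0,0],[0,0,0,0,0,0]]]' --finger_gap 1.0

```text
clock: 6.1
tool_pos: [0.5414, 0.1095, 0.0346]
tcp_rot: [3.142, -0.0, 0.428]
contact_force: [0.5, 0.3, 0.2]
width: 0.944
grip_force: 0.0
```

Request:
drive_effector --moves '[[[0,0,-0.4,0,0,0],[0,0,-1,0,0,0],[0,0,-1.8,0,0,0],[0,0,-2.6,0,0,0],[0,0,-3.4,0,0,0],[0,0,-3.6,0,0,0],[0,0,-3.6,0,0,0]]]'

```text
clock: 6.68
tool_pos: [0.5432, 0.11, 0.2184]
tcp_rot: [3.139, -0.006, 0.428]
contact_force: [0.4, -0.4, -0.4]
width: 0.998
grip_force: 0.0
```

```bash
python3 to.py .43 .333 .21
```

```text
d [-0.0105 -0.2498  0.0078] n 6.0 w [ 0.002 -0.006 -0.   ] pos [0.5432 0.11   0.2184] t 6.7 w 0.998 gf 0.0
```

To row units: -0.25 m is -5, -0.22 m is -4.4.

Request:
drive_effector --moves '[[[0,-0.6,0,0,0,0],[-0.04,-1.3,0,0,0,0],[-0.08,-2,0,0,0,0],[-0.12,-2.8,0,0,0,0],[-0.16,-3.6,0,0,0,0],[-0.2,-4.4,0,0,0,0],[-0.2,-5,0,0,0,0],[-0.2,-5,0,0,0,0]]]'

```text
clock: 7.35
tool_pos: [0.4236, 0.3388, 0.2136]
tcp_rot: [-3.139, 0.001, 0.437]
contact_force: [-0.1, 0.1, -0.8]
width: 1.002
grip_force: 0.0
```

Request:
drive_effector --moves '[[[0,0,0.4,0,0,0],[0,0,0.8,0,0,0],[0,0,0.8,0,0,0],[0,0,0.8,0,0,0]]]'

```text
clock: 7.68
tool_pos: [0.4278, 0.332, 0.1732]
tcp_rot: [3.141, 0.003, 0.428]
contact_force: [-0.0, -0.2, 0.9]
width: 0.999
grip_force: 0.0
```

```bash
python3 to.py .43 .333 .09
python3 - <<'E'
from h import *
r=(0,0,255);g=(0,200,0)
c=cam("top");d=cam("scene")
T=tiles(c,[[.5215,-.089,.034]],[(circ(.5215,-.089,.034,.076),r),(circ(.5215,-.089,.034,.058),r)],0)+tiles(c,[[.52,-.089,.034]],[],0)
T+=tiles(d,[[.541,.1086,.034]],[(circ(.5411,.1086,.049,.041),r)],0)+tiles(d,[[.43,.333,.15]],[],0)
grid(T,"pics/g3.png")
E
```

```text
d [ 0.0026 -0.      0.0832] n 2.0 w [ 0.     0.003 -0.   ] pos [0.4278 0.332  0.1732] t 7.7 w 0.999 gf 0.0
```

View pics/g3.png

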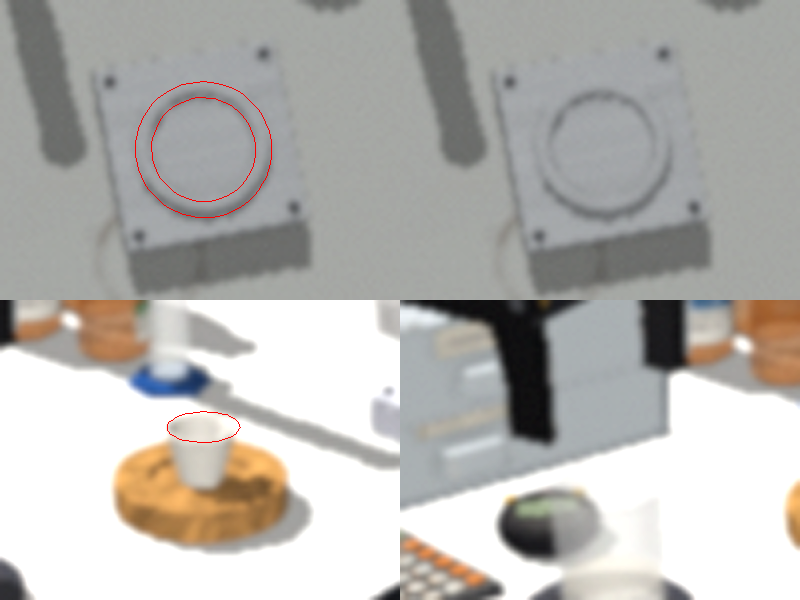

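The crucible stands upright on the cork, and the cooling recess matches (0.5215,-0.089). The open gripper is above the beaker, whose rim is in the lower-right tile at (605,495).

Request:
drive_effector --moves '[[[0.04,0,0.5,0,0,0],[0.04,0,1,0,0,0],[0.04,0,1.5,0,0,0],[0.04,0,1.66,0,0,0],[0.04,0,1.66,0,0,0],[0.04,0,1.66,0,0,0]]]'

```text
clock: 8.28
tool_pos: [0.4309, 0.3341, 0.0928]
tcp_rot: [-3.141, -0.001, 0.428]
contact_force: [0.1, 1.2, 0.2]
width: 0.999
grip_force: 0.0
```

Request:
drive_effector --moves '[[[0,0,0,0,0,0],[0,0,0,0,0,0],[0,0,0,0,0,0],[0,0,0,0,0,0],[0,0,0,0,0,0],[0,0,0,0,0,0],[0,0,0,0,0,0],[0,0,0,0,0,0]]]' --finger_gap 0.0

```text
clock: 8.95
tool_pos: [0.4305, 0.3336, 0.0917]
tcp_rot: [3.141, -0.0, 0.428]
contact_force: [0.1, -1.7, 2.2]
width: 0.589
grip_force: 30.0
```

Request:
drive_effector --moves '[[[0,0,0,0,0,0],[0,0,0,0,0,0]]]'

```text
clock: 9.12
tool_pos: [0.4305, 0.3336, 0.0917]
tcp_rot: [3.141, -0.0, 0.428]
contact_force: [0.4, -0.8, 3.3]
width: 0.593
grip_force: 30.0
```

```bash
python3 to.py .43 .333 .09
```

```text
d [-0.0007  0.0003  0.0017] n 0.0 w [ 0. -0. -0.] pos [0.4305 0.3336 0.0917] t 9.1 w 0.593 gf 29.98
```

To row units: -0.09 m is -1.8, -0.08 m is -1.6.

Request:
drive_effector --moves '[[[0,0,-0.2,0,0,0],[0,0,-0.6,0,0,0],[0,0,-1.1,0,0,0],[0,0,-1.6,0,0,0],[0,0,-1.8,0,0,0],[0,0,-1.8,0,0,0],[0,0,-1.8,0,0,0]]]'

```text
clock: 9.7
tool_pos: [0.4304, 0.3335, 0.1813]
tcp_rot: [3.141, -0.0, 0.428]
contact_force: [0.8, -0.5, -1.0]
width: 0.59
grip_force: 30.0
```

```bash
python3 to.py .5215 -.089 .18
```

```text
d [-0.0923  0.4222  0.0014] n 10.4 w [ 0. -0. -0.] pos [0.4304 0.3335 0.1813] t 9.7 w 0.59 gf 29.99
```

To row units: 0.21 m is 4.2, 0.19 m is 3.8.

Request:
drive_effector --moves '[[[-0.08,0.4,0,0,0,0],[-0.2,0.9,0,0,0,0],[-0.32,1.5,0,0,0,0],[-0.44,2.1,0,0,0,0],[-0.6,2.7,0,0,0,0],[-0.72,3.3,0,0,0,0],[-0.84,3.8,0,0,0,0],[-0.92,4.2,0,0,0,0]]]'

```text
clock: 10.37
tool_pos: [0.475, 0.1204, 0.1797]
tcp_rot: [-3.142, 0.003, 0.426]
contact_force: [-0.1, 0.3, -0.0]
width: 0.587
grip_force: 30.0
```

Request:
drive_effector --moves '[[[-0.12,0.54,0,0,0,0],[-0.26,1.14,0,0,0,0],[-0.4,1.74,0,0,0,0],[-0.52,2.34,0,0,0,0],[-0.66,2.94,0,0,0,0],[-0.8,3.54,0,0,0,0],[-0.88,4,0,0,0,0],[-0.92,4.24,0,0,0,0]]]'

```text
clock: 11.03
tool_pos: [0.5209, -0.0921, 0.1795]
tcp_rot: [-3.141, 0.003, 0.424]
contact_force: [0.1, -0.7, -1.0]
width: 0.592
grip_force: 30.0
```

Request:
drive_effector --moves '[[[0,0,0.4,0,0,0],[0,0,0.9,0,0,0],[0,0,1.4,0,0,0],[0,0,1.4,0,0,0],[0,0,1.4,0,0,0]]]'

```text
clock: 11.45
tool_pos: [0.5204, -0.0876, 0.1102]
tcp_rot: [-3.139, 0.003, 0.429]
contact_force: [-0.8, -0.3, -0.6]
width: 0.592
grip_force: 30.0
```

```bash
python3 to.py .5215 -.089 .061
```

```text
d [0.0005 0.0019 0.0492] n 1.2 w [-0.003  0.003  0.001] pos [ 0.5204 -0.0876  0.1102] t 11.4 w 0.592 gf 29.99
```

Request:
drive_effector --moves '[[[0,0.02,0.4,0,0,0],[0,0.02,0.72,0,0,0],[0,0.02,0.72,0,0,0],[0,0.02,0.72,0,0,0]]]'

```text
clock: 11.78
tool_pos: [0.5224, -0.0891, 0.0765]
tcp_rot: [-3.141, -0.0, 0.428]
contact_force: [-0.6, -1.1, -1.2]
width: 0.594
grip_force: 30.0
```

```bash
python3 to.py .5215 -.089 .061
python3 - <<'E'
from h import *
r=(0,0,255);g=(0,200,0);b=(255,0,0)
d=cam("scene");p=robot.state()["tool_pos"]; z=p[2]-.0297
cv=[(circ(.5215,-.089,.034,.076),r),(circ(.5215,-.089,.034,.058),r),(circ(*p[:2],z,.046),b),(circ(*p[:2],z+.071,.054),g)]
grid(tiles(d,[[.5215,-.089,.07]],cv,0)+tiles(d,[[.5215,-.089,.07]],[],0),"pics/g4.png")
E
```

```text
d [-0.0008 -0.0004  0.0155] n 0.4 w [-0. -0.  0.] pos [ 0.5224 -0.0891  0.0765] t 11.8 w 0.594 gf 29.99
```

View pics/g4.png

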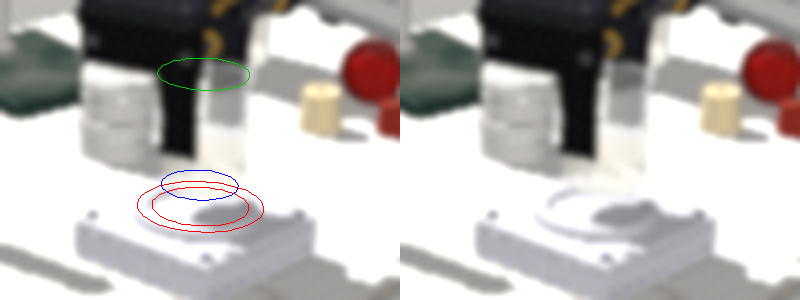

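The beaker hangs just above the recess and lines up with its model, with the foot ellipse near tile pixel (203,185). I'll seat it.

To row units: 0.015 m is 0.3, 0.011 m is 0.22.

Request:
drive_effector --moves '[[[-0.02,0,0.12,0,0,0],[-0.02,0,0.22,0,0,0],[-0.02,0,0.3,0,0,0],[-0.02,0,0.3,0,0,0],[-0.02,0,0.3,0,0,0]]]'

```text
clock: 12.25
tool_pos: [0.5219, -0.0898, 0.0611]
tcp_rot: [3.141, -0.001, 0.428]
contact_force: [0.8, 0.1, 3.4]
width: 0.595
grip_force: 30.0
```

```bash
python3 to.py .5215 -.089 .06
```

```text
d [-0.0001 -0.0009  0.0011] n 0.0 w [ 0.001 -0.001 -0.   ] pos [ 0.5219 -0.0898  0.0611] t 12.2 w 0.595 gf 29.97
```

Request:
drive_effector --moves '[[[0,0,0,0,0,0],[0,0,0,0,0,0],[0,0,0,0,0,0],[0,0,0,0,0,0],[0,0,0,0,0,0],[0,0,0,0,0,0],[0,0,0,0,0,0]]]' --finger_gap 1.0

```text
clock: 12.83
tool_pos: [0.5212, -0.0899, 0.0605]
tcp_rot: [3.142, 0.0, 0.428]
contact_force: [-0.8, -0.0, -0.6]
width: 0.975
grip_force: 0.0
```

Request:
drive_effector --moves '[[[0,0,-0.4,0,0,0],[0,0,-1,0,0,0],[0,0,-1.8,0,0,0],[0,0,-2.6,0,0,0],[0,0,-2.8,0,0,0],[0,0,-2.8,0,0,0]]]'

```text
clock: 13.33
tool_pos: [0.5232, -0.09, 0.2044]
tcp_rot: [3.137, -0.005, 0.428]
contact_force: [-0.7, 0.2, -0.5]
width: 1.001
grip_force: 0.0
```

```bash
python3 to.py .4094 -.3208 .2
```

```text
d [-0.1993  0.1627  0.004 ] n 6.2 w [ 0.004 -0.005 -0.   ] pos [ 0.5232 -0.09    0.2044] t 13.3 w 1.001 gf 0.0
```

```bash
python3 - <<'E'
from h import *
g=(0,200,0);r=(0,0,255)
d=cam("scene");im=cv2.imread("pics/top0.png")
c=dict(cam("top"));c["color"]=im[:,:,::-1]
A=tiles(c,[[.4094,-.3208,.07]],[],0,h=(25,18),k=8); B=tiles(d,[[.5215,-.089,.07]],[],0)
B+=tiles(d,[[.43,.333,.066]],[(circ(.4308,.332,.066,.086),r)],0)+tiles(d,[[.41,-.32,.06]],[],0)
grid([cv2.resize(a,(400,300)) for a in A+B],"pics/g5.png")
E
```

```text
(no output)
```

View pics/g5.png

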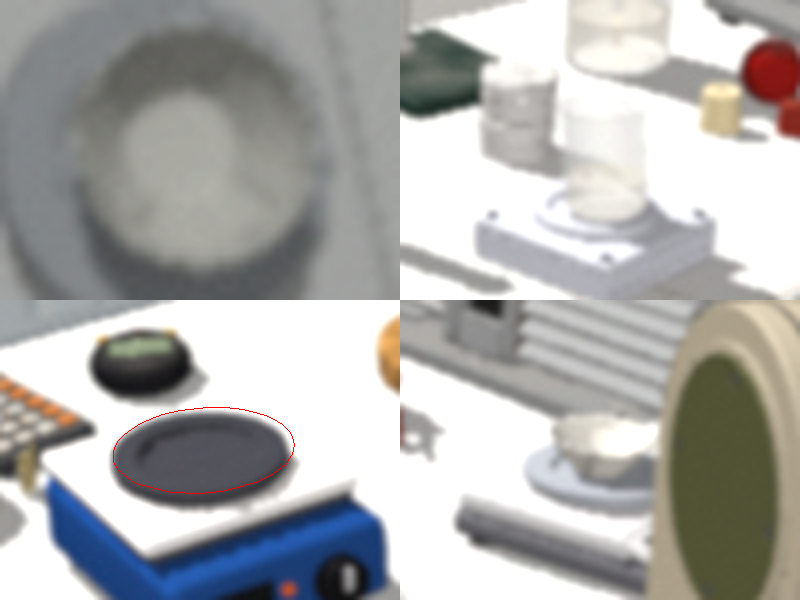

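The beaker is seated in the cooling block (tile (605,210)). The dish's lip seems to point to the right in the top view (325,170), so its x axis lies roughly along world x, and I'll turn the tool to yaw 1.36. The heating recess is empty and matches.

Request:
drive_effector --moves '[[[-0.4,0.32,0,0,0,-0.11],[-1,0.8,0,0,0,-0.23],[-1.6,1.3,0,0,0,-0.35],[-2.2,1.8,0,0,0,-0.47],[-2.8,2.3,0,0,0,-0.59],[-3.4,2.8,0,0,0,-0.71],[-3.8,3.12,0,0,0,-0.82],[-3.98,3.26,0,0,0,-0.93]]]'

```text
clock: 14.1
tool_pos: [0.4039, -0.3249, 0.1984]
tcp_rot: [-3.138, 0.0, 1.322]
contact_force: [-0.4, -0.0, -0.1]
width: 0.997
grip_force: 0.0
```

Request:
drive_effector --moves '[[[0,0,0.4,0,0,0],[0,0,1,0,0,0],[0,0,1.6,0,0,0],[0,0,1.6,0,0,0],[0,0,1.6,0,0,0]]]'

```text
clock: 14.52
tool_pos: [0.4064, -0.3196, 0.1186]
tcp_rot: [-3.137, -0.002, 1.322]
contact_force: [0.6, 0.4, -0.4]
width: 1.001
grip_force: 0.0
```

```bash
python3 to.py .4094 -.3208 .053 1.36
```

```text
d [-0.0005  0.0035  0.0656] n 1.6 w [-0.005 -0.002 -0.038] pos [ 0.4064 -0.3196  0.1186] t 14.5 w 1.001 gf 0.0
```

Request:
drive_effector --moves '[[[0,0.06,0.4,0,0,-0.02],[0,0.06,0.8,0,0,-0.04],[0,0.06,1.16,0,0,-0.04],[0,0.06,1.3,0,0,-0.04],[0,0.06,1.3,0,0,-0.04],[0,0.06,1.3,0,0,-0.04]]]'

```text
clock: 15.02
tool_pos: [0.4114, -0.3218, 0.0568]
tcp_rot: [3.141, 0.0, 1.362]
contact_force: [-0.4, 0.2, 0.6]
width: 1.004
grip_force: 0.0
```

Request:
drive_effector --moves '[[[0,0,0,0,0,0],[0,0,0,0,0,0],[0,0,0,0,0,0],[0,0,0,0,0,0],[0,0,0,0,0,0],[0,0,0,0,0,0],[0,0,0,0,0,0],[0,0,0,0,0,0]]]' --finger_gap 0.0

```text
clock: 15.68
tool_pos: [0.4109, -0.3217, 0.056]
tcp_rot: [3.141, 0.0, 1.362]
contact_force: [-1.3, 1.2, 6.2]
width: 0.691
grip_force: 30.0
```

```bash
python3 to.py .4094 -.3208 .053 1.36
```

```text
d [ 0.0005 -0.0016  0.003 ] n 0.1 w [0.    0.    0.002] pos [ 0.4109 -0.3217  0.056 ] t 15.7 w 0.691 gf 30.0
```

Request:
drive_effector --moves '[[[0,0,-0.1,0,0,0],[0,0,-0.3,0,0,0],[0,0,-0.7,0,0,0],[0,0,-1.3,0,0,0],[0,0,-1.9,0,0,0],[0,0,-2.2,0,0,0],[0,0,-2.2,0,0,0]]]'

```text
clock: 16.27
tool_pos: [0.4125, -0.3225, 0.1701]
tcp_rot: [3.136, 0.003, 1.362]
contact_force: [-0.3, -0.8, -1.2]
width: 0.693
grip_force: 30.0
```

```bash
python3 to.py .4308 .332 .165 1.36
python3 - <<'E'
from h import *
r=(0,0,255)
d=cam("scene");p=robot.state()["tool_pos"]
grid(tiles(d,[p],[(circ(*p[:2],p[2]+.014,.065),r),(circ(*p[:2],p[2]-.01,.036),r)],0)+tiles(d,[p],[],0),"pics/g6.png")
E
```

```text
d [ 0.6441 -0.1176  0.0026] n 15.7 w [0.006 0.003 0.002] pos [ 0.4125 -0.3225  0.1701] t 16.3 w 0.693 gf 30.0
```

View pics/g6.png

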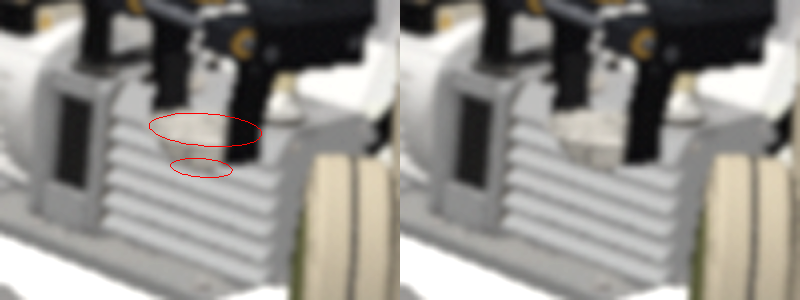

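The dish is held level, rim near tile pixel (205,128). I'll carry it to the heating plate with a slight outward bow.

To row units: 0.155 m is 3.1, 0.02 m is 0.4.

Request:
drive_effector --moves '[[[0.4,0,0,0,0,0],[1,0,0,0,0,0],[1.7,0,0,0,0,0],[2.4,0,0,0,0,0],[3.1,0,0,0,0,0],[3.8,0,0,0,0,0],[4.4,0,0,0,0,0],[4.8,0,0,0,0,0]]]'

```text
clock: 16.98
tool_pos: [0.4601, -0.0832, 0.1646]
tcp_rot: [-3.14, -0.001, 1.365]
contact_force: [0.0, 0.2, -0.3]
width: 0.692
grip_force: 30.0
```

Request:
drive_effector --moves '[[[0.4,-0.1,0,0,0,0],[1,-0.24,0,0,0,0],[1.7,-0.4,0,0,0,0],[2.4,-0.6,0,0,0,0],[3.1,-0.8,0,0,0,0],[3.8,-1,0,0,0,0],[4.4,-1.16,0,0,0,0],[4.8,-1.2,0,0,0,0]]]'

```text
clock: 17.65
tool_pos: [0.4496, 0.1639, 0.1648]
tcp_rot: [-3.14, -0.0, 1.366]
contact_force: [0.2, -1.0, -0.7]
width: 0.695
grip_force: 30.0
```

```bash
python3 to.py .4308 .332 .165 1.36
```

```text
d [ 1.607e-01 -5.260e-02 -1.000e-04] n 4.1 w [-0.001 -0.     0.006] pos [0.4496 0.1639 0.1648] t 17.6 w 0.695 gf 30.0
```

Request:
drive_effector --moves '[[[0.4,-0.12,0,0,0,0],[1,-0.32,0,0,0,0],[1.7,-0.56,0,0,0,0],[2.4,-0.8,0,0,0,0],[2.9,-0.96,0,0,0,0],[3.2,-1.06,0,0,0,0],[3.2,-1.06,0,0,0,0],[3.2,-1.06,0,0,0,0]]]'

```text
clock: 18.32
tool_pos: [0.4317, 0.3284, 0.1644]
tcp_rot: [-3.14, 0.001, 1.364]
contact_force: [0.4, 0.4, 0.3]
width: 0.697
grip_force: 30.0
```

Request:
drive_effector --moves '[[[0,0,0.4,0,0,0],[0,0,0.8,0,0,0],[0,0,1.2,0,0,0],[0,0,1.4,0,0,0],[0,0,1.4,0,0,0],[0,0,1.4,0,0,0]]]'

```text
clock: 18.82
tool_pos: [0.4329, 0.3273, 0.0955]
tcp_rot: [-3.141, 0.001, 1.361]
contact_force: [-0.1, -0.2, 0.2]
width: 0.689
grip_force: 30.0
```

```bash
python3 to.py .4308 .332 .072 1.36
```

```text
d [ 0.0042 -0.003   0.0235] n 0.6 w [-0.     0.001  0.001] pos [0.4329 0.3273 0.0955] t 18.8 w 0.689 gf 30.0
```

To row units: 0.023 m is 0.46, 0.022 m is 0.44.

Request:
drive_effector --moves '[[[0.08,-0.06,0.12,0,0,0],[0.08,-0.06,0.24,0,0,0],[0.08,-0.06,0.36,0,0,0],[0.08,-0.06,0.44,0,0,0],[0.08,-0.06,0.46,0,0,0],[0.08,-0.06,0.46,0,0,0]]]'

```text
clock: 19.32
tool_pos: [0.4305, 0.3325, 0.0723]
tcp_rot: [-3.141, 0.0, 1.362]
contact_force: [-0.7, -0.3, -0.6]
width: 0.696
grip_force: 30.0
```

```bash
python3 to.py .4308 .332 .072 1.36
```

```text
d [-0.0005  0.0004  0.0003] n 0.0 w [-0.     0.     0.002] pos [0.4305 0.3325 0.0723] t 19.3 w 0.696 gf 30.0
```

Request:
drive_effector --moves '[[[0,0,0.02,0,0,0],[0,0,0.04,0,0,0],[0,0,0.04,0,0,0]]]'

```text
clock: 19.57
tool_pos: [0.4308, 0.3329, 0.0718]
tcp_rot: [3.141, 0.0, 1.362]
contact_force: [-4.4, -4.7, 13.6]
width: 0.693
grip_force: 30.0
```

```bash
python3 to.py .4308 .332 .072 1.36
```

```text
d [-0.0009  0.0002 -0.0002] n 0.0 w [0.001 0.    0.002] pos [0.4308 0.3329 0.0718] t 19.6 w 0.693 gf 30.0
```

To row units: -0.0015 m is -0.03, -0.001 m is -0.02.

Request:
drive_effector --moves '[[[0,0,-0.02,0,0,0],[0,0,-0.03,0,0,0]]]'

```text
clock: 19.73
tool_pos: [0.4308, 0.3327, 0.0724]
tcp_rot: [3.141, -0.0, 1.362]
contact_force: [0.5, 0.3, -0.3]
width: 0.695
grip_force: 30.0
```

Request:
drive_effector --moves '[[[0,0,0,0,0,0],[0,0,0,0,0,0],[0,0,0,0,0,0],[0,0,0,0,0,0],[0,0,0,0,0,0],[0,0,0,0,0,0],[0,0,0,0,0,0]]]' --finger_gap 1.0

```text
clock: 20.32
tool_pos: [0.4306, 0.3326, 0.072]
tcp_rot: [3.142, 0.0, 1.362]
contact_force: [-0.1, -0.2, 0.0]
width: 0.987
grip_force: 0.0
```

Request:
drive_effector --moves '[[[0,0,-0.4,0,0,0],[0,0,-1,0,0,0],[0,0,-1.8,0,0,0],[0,0,-2.4,0,0,0],[0,0,-2.4,0,0,0],[0,0,-2.4,0,0,0]]]'

```text
clock: 20.82
tool_pos: [0.4314, 0.3332, 0.1938]
tcp_rot: [3.139, -0.002, 1.362]
contact_force: [0.3, -0.5, -0.6]
width: 1.001
grip_force: 0.0
```

```bash
python3 to.py .5411 .1086 .17 .428
```

```text
d [-0.1971  0.1538  0.0238] n 6.0 w [ 0.002 -0.003  0.934] pos [0.4314 0.3332 0.1938] t 20.8 w 1.001 gf 0.0
```

The rows are not in the units I measure in: shifts go in units of 50 mm. I convert before sending: -0.05 m is -1, -0.197 m is -3.94.

Request:
drive_effector --moves '[[[-0.4,0.32,0,0,0,0.11],[-1,0.8,0,0,0,0.23],[-1.6,1.26,0,0,0,0.35],[-2.2,1.74,0,0,0,0.47],[-2.8,2.2,0,0,0,0.59],[-3.4,2.68,0,0,0,0.71],[-3.8,3,0,0,0,0.82],[-3.94,3.08,0,0,0,0.93]]]'

```text
clock: 21.48
tool_pos: [0.5417, 0.1021, 0.1902]
tcp_rot: [3.141, 0.003, 0.42]
contact_force: [0.7, 1.0, 0.0]
width: 1.0
grip_force: 0.0
```

Request:
drive_effector --moves '[[[0,0,0.4,0,0,0.01],[0,0,1,0,0,0.02],[0,0,1.4,0,0,0.03],[0,0,1.4,0,0,0.03],[0,0,1.4,0,0,0.03]]]'

```text
clock: 21.9
tool_pos: [0.5393, 0.1078, 0.1207]
tcp_rot: [-3.141, 0.003, 0.403]
contact_force: [-0.4, -0.4, 1.2]
width: 0.996
grip_force: 0.0
```

```bash
python3 to.py .5414 .1095 .0340
python3 - <<'E'
from h import *
r=(0,0,255)
t=cam("top");d=cam("scene")
D=[.4308,.332,.07];B=[.4057,-.315,.05]
cv=[(circ(.4308,.332,.086,.066),r),(circ(.4057,-.315,.05,.092),r),(circ(.4057,-.315,.05,.058),r)]
grid(tiles(t,[D],cv,0)+tiles(t,[B],cv,0)+tiles(d,[D],cv,0)+tiles(d,[B],cv,0),"pics/g7.png")
E
```

```text
d [ 0.0029 -0.0007  0.0867] n 2.1 w [-0.001  0.003 -0.025] pos [0.5393 0.1078 0.1207] t 21.9 w 0.996 gf 0.0
```

View pics/g7.png

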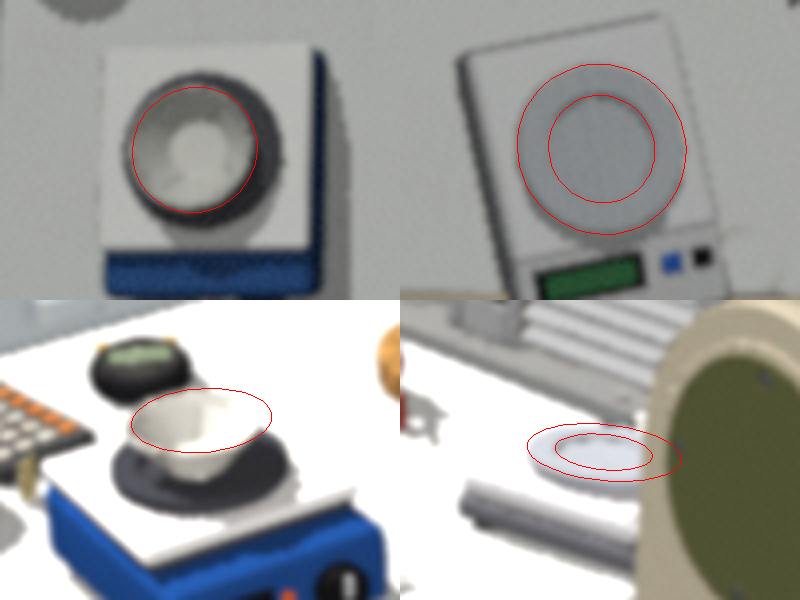

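The dish sits centred and level on the heating plate, rim at tile pixel (195,150). The empty pan matches the overlay at (601,149). Next I'll regrasp the crucible.

Request:
drive_effector --moves '[[[0.02,0,0.6,0,0,-0.02],[0.04,-0.02,1.2,0,0,-0.025],[0.04,-0.02,1.6,0,0,-0.025],[0.04,-0.02,1.72,0,0,-0.025],[0.04,-0.02,1.72,0,0,-0.025]]]'

```text
clock: 22.42
tool_pos: [0.5417, 0.1097, 0.0358]
tcp_rot: [-3.141, 0.001, 0.427]
contact_force: [0.2, -0.1, 0.2]
width: 0.999
grip_force: 0.0
```

Request:
drive_effector --moves '[[[0,0,0,0,0,0],[0,0,0,0,0,0],[0,0,0,0,0,0],[0,0,0,0,0,0],[0,0,0,0,0,0],[0,0,0,0,0,0],[0,0,0,0,0,0],[0,0,0,0,0,0]]]' --finger_gap 0.0

```text
clock: 23.08
tool_pos: [0.5419, 0.1097, 0.0361]
tcp_rot: [3.142, -0.0, 0.427]
contact_force: [0.1, -0.3, 0.2]
width: 0.478
grip_force: 0.1
```

Request:
drive_effector --moves '[[[0,0,0,0,0,0],[0,0,0,0,0,0],[0,0,0,0,0,0],[0,0,0,0,0,0]]]'

```text
clock: 23.42
tool_pos: [0.5419, 0.1097, 0.036]
tcp_rot: [-3.142, -0.0, 0.427]
contact_force: [-0.2, 0.1, 0.8]
width: 0.439
grip_force: 30.0
```

Request:
drive_effector --moves '[[[0,0,-0.2,0,0,0],[0,0,-0.5,0,0,0],[0,0,-1.1,0,0,0],[0,0,-1.8,0,0,0],[0,0,-2.5,0,0,0],[0,0,-2.8,0,0,0],[0,0,-2.8,0,0,0]]]'

```text
clock: 24.0
tool_pos: [0.5439, 0.1104, 0.1811]
tcp_rot: [3.139, -0.007, 0.427]
contact_force: [-0.2, 0.4, -0.2]
width: 0.435
grip_force: 30.0
```

```bash
python3 to.py .4057 -.315 .17
```

```text
d [-0.3022  0.3299  0.0098] n 10.7 w [ 0.002 -0.007 -0.001] pos [0.5439 0.1104 0.1811] t 24.0 w 0.435 gf 30.0
```

To row units: 0.155 m is 3.1, 0.11 m is 2.2.

Request:
drive_effector --moves '[[[-0.24,0.26,0,0,0,0],[-0.64,0.7,0,0,0,0],[-1.1,1.2,0,0,0,0],[-1.56,1.7,0,0,0,0],[-2,2.2,0,0,0,0],[-2.44,2.7,0,0,0,0],[-2.8,3.1,0,0,0,0],[-3,3.3,0,0,0,0]]]'

```text
clock: 24.67
tool_pos: [0.472, -0.1063, 0.1756]
tcp_rot: [3.141, 0.002, 0.423]
contact_force: [1.4, -1.2, 0.5]
width: 0.437
grip_force: 30.0
```

Request:
drive_effector --moves '[[[-0.3,0.32,0,0,0,0],[-0.74,0.8,0,0,0,0],[-1.2,1.3,0,0,0,0],[-1.66,1.8,0,0,0,0],[-2.1,2.3,0,0,0,0],[-2.54,2.76,0,0,0,0],[-2.9,3.14,0,0,0,0],[-3.04,3.3,0,0,0,0]]]'

```text
clock: 25.33
tool_pos: [0.4012, -0.3193, 0.1755]
tcp_rot: [-3.141, 0.002, 0.423]
contact_force: [-1.0, -0.4, -1.6]
width: 0.434
grip_force: 30.0
```

Request:
drive_effector --moves '[[[0,0,0.4,0,0,0],[0,0,1,0,0,0],[0,0,1.6,0,0,0],[0,0,1.7,0,0,0],[0,0,1.7,0,0,0]]]'

```text
clock: 25.75
tool_pos: [0.4027, -0.3143, 0.0894]
tcp_rot: [-3.137, 0.002, 0.428]
contact_force: [-0.7, 0.9, 0.9]
width: 0.435
grip_force: 30.0
```

```bash
python3 to.py .4057 -.315 .066
```

```text
d [0.0025 0.002  0.0234] n 0.6 w [-0.004  0.002 -0.   ] pos [ 0.4027 -0.3143  0.0894] t 25.8 w 0.435 gf 30.0
```

Request:
drive_effector --moves '[[[0.04,0.04,0.16,0,0,0],[0.04,0.04,0.28,0,0,0],[0.04,0.04,0.4,0,0,0],[0.04,0.04,0.46,0,0,0],[0.04,0.04,0.46,0,0,0],[0.04,0.04,0.46,0,0,0]]]'

```text
clock: 26.25
tool_pos: [0.4065, -0.3168, 0.0683]
tcp_rot: [3.141, -0.0, 0.427]
contact_force: [0.9, -0.9, -0.7]
width: 0.434
grip_force: 30.0
```

```bash
python3 to.py .4057 -.315 .066
```

```text
d [ 0.     -0.002   0.0023] n 0.1 w [ 0.    -0.    -0.001] pos [ 0.4065 -0.3168  0.0683] t 26.2 w 0.434 gf 30.0
```

To row units: 0.002 m is 0.04, 0.001 m is 0.02.

Request:
drive_effector --moves '[[[0,0,0.02,0,0,0],[0,0,0.04,0,0,0],[0,0,0.04,0,0,0],[0,0,0.04,0,0,0]]]'

```text
clock: 26.58
tool_pos: [0.4065, -0.3168, 0.0661]
tcp_rot: [3.141, -0.0, 0.427]
contact_force: [-0.7, -0.4, -0.3]
width: 0.434
grip_force: 30.0
```

Request:
drive_effector --moves '[[[0,0,0,0,0,0],[0,0,0,0,0,0],[0,0,0,0,0,0],[0,0,0,0,0,0],[0,0,0,0,0,0],[0,0,0,0,0,0],[0,0,0,0,0,0],[0,0,0,0,0,0]]]' --finger_gap 1.0

```text
clock: 27.25
tool_pos: [0.4065, -0.3168, 0.0661]
tcp_rot: [3.141, -0.0, 0.427]
contact_force: [0.3, -0.2, -0.2]
width: 0.945
grip_force: 0.0
```

Request:
drive_effector --moves '[[[0,0,-0.4,0,0,0],[0,0,-1,0,0,0],[0,0,-1.8,0,0,0],[0,0,-2.6,0,0,0],[0,0,-3.2,0,0,0],[0,0,-3.2,0,0,0]]]'

```text
clock: 27.75
tool_pos: [0.4088, -0.3183, 0.233]
tcp_rot: [3.133, -0.005, 0.427]
contact_force: [-0.8, -1.1, 1.4]
width: 0.999
grip_force: 0.0
```

Request:
drive_effector --moves '[[[-0.6,0.4,0,0,0,0],[-1.2,0.8,0,0,0,0],[-1.8,1.2,0,0,0,0],[-2.4,1.6,0,0,0,0],[-2.6,1.8,0,0,0,0],[-2.6,1.8,0,0,0,0]]]'

```text
clock: 28.25
tool_pos: [0.3224, -0.4559, 0.2256]
tcp_rot: [3.142, 0.001, 0.421]
contact_force: [-0.1, -0.2, -0.5]
width: 1.0
grip_force: 0.0
```

```bash
python3 - <<'E'
from h import *
t=cam("top");d=cam("scene");r=(0,0,255)
cv=[(circ(.4057,-.315,.05,.058),r),(circ(.5215,-.089,.034,.058),r),(circ(.4308,.332,.086,.066),r)]
B=[.4057,-.315,.06]
grid(tiles(t,[[.4308,.332,.07],[.5215,-.089,.05],B],cv,0)+tiles(d,[B],[],0),"pics/g8.png")
E
```

```text
(no output)
```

View pics/g8.png

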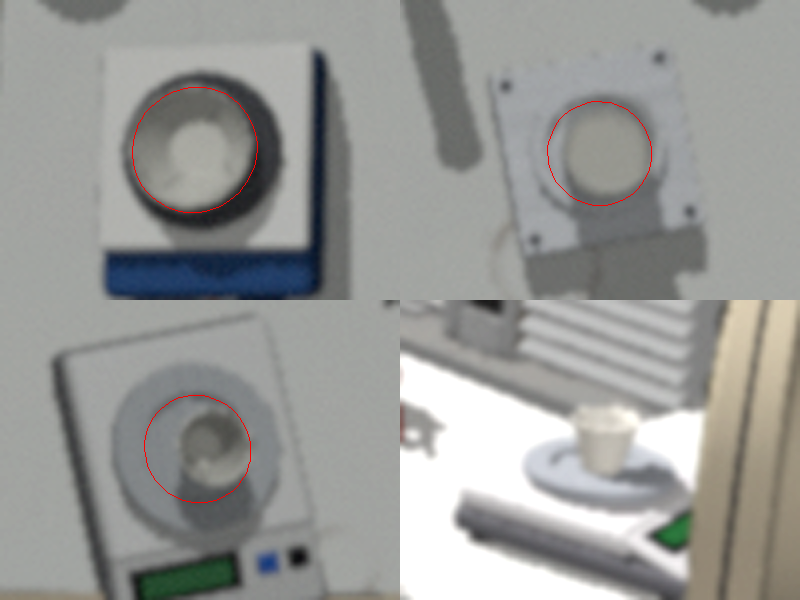

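All three vessels are upright and centred: dish (195,150), beaker (606,150), crucible (216,449) in the tiles. The arm is clear, so I'm handing in.

Request:
drive_effector --moves '[[[0,0,0,0,0,0],[0,0,0,0,0,0],[0,0,0,0,0,0]]]'

```text
clock: 28.6
tool_pos: [0.3263, -0.4516, 0.2262]
tcp_rot: [3.141, -0.0, 0.429]
contact_force: [-0.3, 0.3, 0.3]
width: 0.997
grip_force: 0.0
```

```bash
python3 -c "
from station import robot
print(robot.finish_job())"
```

```text
the job is handed in; nothing more can be done
None
```

I moved all three vessels on one station and handed the job in after about 29 s; it returned no verdict, but the last images showed the beaker, crucible and dish upright and centred in their recesses, after parking the crucible on the cork stand on the way.

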